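Set out the wash row on the laundry table

TASK

Set out the laundry products in one straight row in order of use: red stain-remover can, blue detergent, green dosing caddy, yellow softener. Leave the two bottles where they are: stand the can on the far side of the detergent from the softener, in line with the bottles and about 3 cm clear of the detergent, and take the caddy off its hook and stand it midway between the bottles, in line, its long side along the row. Set both down upright and gently, let go, and do not shift anything else.

Things in the scene. Friction and masses are not known exactly. Their poses are not given: they have to be found in the camera images.
- detergent: Detergent bottle, blue with a white cap, loose, 0.45 kg, not to be moved: body 55 mm (x) by 70 mm (y), 150 mm high with its cap. Origin: centre of its underside, z up. Its y axis runs along the row: the softener stands 205 mm away, centre to centre, along its +y or its -y (either may occur), their broad faces in line.
- softener: Softener bottle, yellow with a white cap, otherwise the same as the detergent bottle and turned the same way; not to be moved. Origin: centre of its underside.
- can: Red stain-remover can with a pale label band and white cap, round, upright, 50 mm in diameter up to 118 mm height, then the 44 mm wide cap up to 140 mm; 0.15 to 0.3 kg. Origin: centre of its underside. It starts standing in the gap between the two bottles, off-centre.
- caddy: Green dosing caddy, 0.1 to 0.2 kg, hanging on the hook. Open tray 70 mm (x) by 90 mm (y, long side), 45 mm high, cups fixed inside below its rim. An arch with legs at both y ends (74 mm apart inside) carries a crossbar along y, 8 mm wide in x, its underside 100 mm and top 108 mm above the caddy's underside. Same from either side. Origin: centre of its underside, z up.
- caddy_grip (a point): Point to grip, 157 mm above the caddy's underside, in the upright tab on the middle of the crossbar: tab 14 mm (x) by 24 mm (y), from 108 to 172 mm above the underside. Same axes as the caddy.
- stand: Hook stand, fixed. Base plate 130 x 100 x 10 mm, centred 25 mm to +x of the origin; post, its face 61 mm to +x, 165 mm high. From the post a flat strip, 22 mm wide, 5 mm thick, runs to -x (roughly towards the robot); its end turns up into a tip at x -10 to -15 mm. Origin: on the table straight below the hook's seat.
- hook_seat (a point): Middle of the hook's seat (stand's axes), 165 mm above the table. The tip rises 28 mm above it, a ridge behind 12 mm. The caddy's crossbar lies here across the strip; caddy turned nearly as the stand, underside 65 mm above the table. Unhook: lift 28 to 50 mm (more, and the tray meets the strip), then withdraw to the stand's -x by 60 mm or more.
- iron: Bystander: clothes iron standing upright on its heel, loose, about 110 mm by 110 mm and 231 mm high, white and grey with a steel soleplate. Origin: underside near the middle. Do not shift.
- jar: Bystander: amber coin jar with a brass lid, loose, 56 mm in diameter, 85 mm high. Origin: centre of its underside. Do not shift.
- tin: Bystander: open steel tumbler, loose, 60 mm in diameter, 75 mm high. Origin: centre of its underside. Do not shift.

How it is judged:
By the outcome, as a careful person would: the job done as asked, in the order asked, and still so for the second after the job is handed in, with the robot touching nothing.
It also fails if it takes over 66 s, if anything falls off the work surface, if the arm or the gripper's body presses on something with over 40 N, if the wrist force passes 120 N, or if a joint passes its speed limit or range.

ROBOT

A 6-joint arm with a two-finger parallel gripper is mounted at the origin on the work surface. World frame = base frame: x ahead of the robot, y to its left, z up, the work surface at z = 0. Lengths are in m, angles in degrees, forces in N, time in s.
With the tool pointing down it reaches from about 0.35 to 0.775 m from the base axis. Payload 5.5 kg.
Tool frame: the origin (TCP) lies on the centre line of the jaws, within the pads' length; the fingertips stand 11 mm ahead of it and the grasp point (between the pads) lies 8 mm behind it; z points along the fingers, y is the line along which they close (so a half turn about z gives the same grasp; the last joint's range is limited). The gripper opens to 85 mm and grips with 20 to 120 N. Pads are 22 mm wide; open, the fingers measure 114 mm over their backs; the gripper's body (76 mm by 85 mm) begins 54 mm behind the grasp point. The pads swing forward as they close: fully open they stand 13 mm farther back than shut.
Start: joints at [-79.733, 17.945, 2.641, 74.691, 0, 82.002], TCP at [0.18, -0.546, 0.242] pointing down, gripper open.
Joint ranges: [-158.12, 158.12], [-49.38, 96.58], [-58.88, 72.47], [-126.05, 133.96], [-84.25, 85.87], [-180, 180]. Speed limits (degrees/s): [147.25, 147.25, 180, 180, 180, 180].

INTERFACE

Orientations are given as a 3x3 rotation matrix whose columns are the frame's x, y, z axes.
In Python, from rig import robot gives the robot as it stands.
- The arm moves only by the shell command python3 -m jog 'ROWS' [FORCE]. ROWS is JSON, a list that holds one entry, the list of rows, each a list of 7 numbers: the turn, a rotation vector about the tool's x, y, z in rad, then the shift along the tool's x, y, z in m, then the finger opening in m, from 0 to 0.0854. A call has 1 to 20 rows; each row shifts and turns the commanded pose from where the row before left it, along the tool's axes as they then stand; what a row does not reach is not made up. A row lasts 1/12 s, in which the tool goes at most 41.7 mm and 7.16 degrees, less where a joint would pass 70% of its speed; a pose out of reach is approached as far as the arm can. A call is refused whole if a number of a shift passes 0.0417 or a number of a turn 0.125, either way. A call with a gripper value outside its range is refused whole. The fingers move at their own pace and stop on an object; FORCE is the grip in N (left out, the last holds). Time passes only in rows, so rows that do not move let the fingers close. It gives the time, the measured TCP pose, the force, the opening and the grip force at its end, in the units of the state.
- robot.sense(): the state, without advancing time (a new reading comes with each control period).
- robot.camera(name): name is "side" or "top"; returns (picture, depth): 384x512x3 uint8, red, green, blue; 384x512 float32, m along the optical axis (not along the pixel's ray), 0 where there is no reading.
- robot.get_calibration(name): a dict with "fx", "fy", "cx", "cy" (pixels), "distortion" ([k1, k2, p1, p2, k3] as OpenCV has them; the pictures are not rectified), "R" (3x3) and "t" (3): a world point X has camera coordinates R X + t. Camera axes: x right, y down, z forward; pixel columns grow to the right and rows downward; lengths in m; the calibration is good to about 2 mm. A picture is of the moment at which its call begins. get_calibration takes no time and is no camera call.
- robot.hand_in(): hands the job in; it is judged then, once.
Trained networks look in the newest picture that a camera, given by its name, has taken for a name from the list of things; names that differ only in an ending like _2 or _b are one class to them, and where a whole thing is asked for, a point or a joint stands for the part that bears it (a point fixed in the world has none). Each returns a list of dicts, best first, with "confidence" (0 to 1); they miss things now and then, are a little off and sometimes report something else, mostly with a low value. They report only what shows in the picture. A call takes as long as a camera call.
- robot.regions_of(name, camera): "pixels" (384x512 bool, what is visible of it) and "xy" ([column, row] in pixels, amid what is visible of it).
The state is a dict: "t": time; "q": joint angles; "dq": joint speeds; "effort": joint torques, N m; "position": TCP position; "orientation": TCP orientation; "contact_force": force on the tool from outside, world axes, zero at the start; "moment": the same for the moment, N m; "grip_width": finger opening in m; "finger_force": force on a finger pad.
Only numpy, scipy, OpenCV 4.12 (cv2) and the standard library are available. Lean on these libraries where they do the work, as an engineer would, in place of code of your own. Each camera call takes 0.05 s, during which the arm holds its last target. There are 200 camera calls.

## Working session

There is one attempt and no reset: what is moved stays moved. The work goes in short steps, Python scripts to look and compute and a shell command to move; the robot and the scene stay as the last step left them, time stands still between calls to the robot, and variables do not carry over. Pictures are saved under pics/ and viewed, at most 10 in all, crops included, and the job is handed in when it is done.

```bash
mkdir -p pics; ls; cat > h.py <<'E'
import numpy as np, cv2
from rig import robot
def pts(cam, depth, mask):
    c=robot.get_calibration(cam); K=np.array([[c["fx"],0,c["cx"]],[0,c["fy"],c["cy"]],[0,0,1]])
    v,u=np.nonzero(mask&(depth>0)); z=depth[v,u]
    n=cv2.undistortPoints(np.stack([u,v],1).astype(np.float64)[:,None],K,np.array(c["distortion"]))[:,0]
    P=np.c_[n*z[:,None],z]
    return (P-np.array(c["t"]))@np.array(c["R"]), np.stack([u,v],1)
E
python3 - <<'E'
from h import *
ims=[]
for cam in("top","side"):
    p,d=robot.camera(cam); ims.append(p); np.savez(cam+"0.npz",p=p,d=d)
    c=robot.get_calibration(cam); print(cam,"pos",-np.array(c["R"]).T@np.array(c["t"]), np.array(c["R"])[2])
    cv2.imwrite(f"pics/{cam}0.png",p[:,:,::-1])
    for n in["detergent","softener","can","caddy","stand","iron","jar","tin"]:
        for r in robot.regions_of(n,cam)[:2]:
            P,uv=pts(cam,d,r["pixels"])
            if len(P)==0: continue
            np.save(f"{n}_{cam}.npy",P) if r["confidence"]>.5 else 0
            print(n,round(r["confidence"],2),np.round(r["xy"]),len(P),np.round(np.percentile(P,[3,50,97],axis=0),3).tolist())
print(robot.sense())
E
```

```text
pics
top pos [0.45119581 0.0035116  1.12092158] [ 0.16336681 -0.00286071 -0.98656125]
detergent 0.66 [212. 221.] 572 [[0.521, 0.072, 0.047], [0.546, 0.102, 0.115], [0.575, 0.139, 0.152]]
softener 0.64 [288. 237.] 559 [[0.475, -0.124, 0.075], [0.501, -0.087, 0.116], [0.53, -0.057, 0.153]]
can 0.67 [253. 224.] 319 [[0.518, -0.024, 0.042], [0.537, -0.003, 0.139], [0.56, 0.018, 0.143]]
caddy 0.83 [124. 262.] 951 [[0.411, 0.306, 0.066], [0.443, 0.342, 0.103], [0.476, 0.395, 0.237]]
stand 0.75 [129. 240.] 1037 [[0.424, 0.309, 0.004], [0.498, 0.347, 0.012], [0.534, 0.398, 0.168]]
iron 0.74 [396. 247.] 2183 [[0.423, -0.433, 0.005], [0.466, -0.377, 0.14], [0.52, -0.342, 0.217]]
jar 0.73 [256. 186.] 343 [[0.624, -0.03, 0.006], [0.642, -0.007, 0.084], [0.667, 0.016, 0.088]]
tin 0.91 [260. 279.] 386 [[0.367, -0.049, 0.001], [0.39, -0.024, 0.022], [0.418, 0.002, 0.078]]
side pos [-0.03731903  0.66772575  0.76454323] [ 0.58962774 -0.59195436 -0.54948082]
detergent 0.68 [253. 246.] 1530 [[0.519, 0.086, 0.004], [0.534, 0.124, 0.083], [0.578, 0.146, 0.151]]
softener 0.9 [314. 221.] 1310 [[0.471, -0.1
[... 831 characters left out ...]
 -7.95312349e-04,  8.20018990e+01]), 'dq': array([-0.00014277,  0.00579011,  0.00976703,  0.10444984, -0.02863163,
       -0.02815618]), 'effort': array([-6.94972296e-04, -4.80450046e+01,  2.98813283e+01,  3.37063386e-05,
        2.42043961e-05, -2.75150057e-06]), 'position': array([ 0.18020875, -0.546055  ,  0.24234135]), 'orientation': array([[ 9.49616092e-01,  3.13415503e-01,  5.17484255e-06],
       [ 3.13415502e-01, -9.49616086e-01, -1.06447055e-04],
       [-2.84480437e-05,  1.02705713e-04, -9.99999994e-01]]), 'contact_force': array([ 0.11604941, -0.86431611,  0.72397055]), 'moment': array([-0.0148735 ,  0.02182552,  0.00412571]), 'finger_force': 0.0, 'grip_width': 0.08556757796006285}
```

View pics/top0.png

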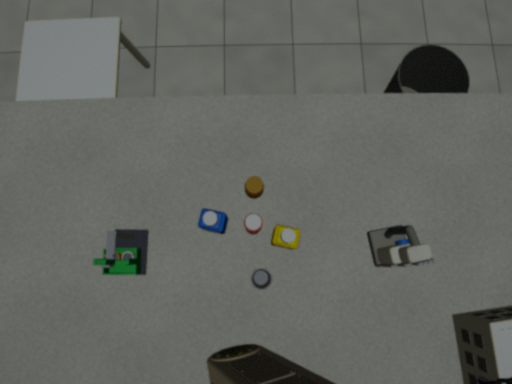

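View pics/side0.png

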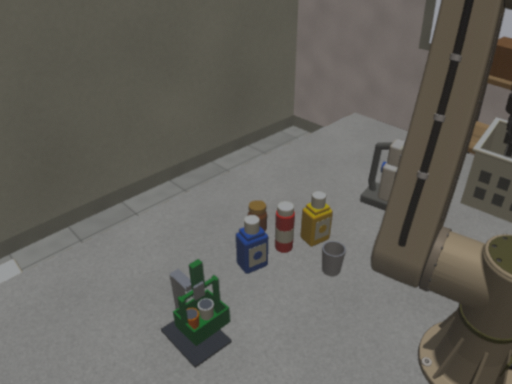

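```bash
python3 - <<'E'
from h import *
for n in["detergent","softener","can"]:
  for cam in("top","side"):
    P=np.load(f"{n}_{cam}.npy"); 
    for nm,lo,hi in(("top",.135,.16),("mid",.02,.11)):
        Q=P[(P[:,2]>lo)&(P[:,2]<hi)]
        if len(Q)<20: continue
        r=cv2.minAreaRect(Q[:,:2].astype(np.float32)*1000)
        print(n,cam,nm,len(Q),np.round(Q.mean(0),4),"rect",np.round(r[0],1),np.round(r[1],1),round(r[2],1))
for cam in("top","side"):
    P=np.load(f"caddy_{cam}.npy")
    for lo,hi in((.06,.1),(.1,.118),(.155,.18),(.185,.225),(.225,.245)):
        Q=P[(P[:,2]>lo)&(P[:,2]<hi)]
        if len(Q)<5: continue
        r=cv2.minAreaRect(Q[:,:2].astype(np.float32)*1000)
        print("caddy",cam,lo,hi,len(Q),np.round(Q.mean(0),4),"rect",np.round(r[0],1),np.round(r[1],1),round(r[2],1),np.round(Q.min(0),3),np.round(Q.max(0),3))
    P=np.load(f"stand_{cam}.npy")
    for lo,hi in((-.01,.02),(.15,.185)):
        Q=P[(P[:,2]>lo)&(P[:,2]<hi)]
        if len(Q)<5: continue
        r=cv2.minAreaRect(Q[:,:2].astype(np.float32)*1000)
        print("stand",cam,lo,hi,len(Q),np.round(Q.mean(0),4),"rect",np.round(r[0],1),np.round(r[1],1),round(r[2],1),np.round(Q.min(0),3),np.round(Q.max(0),3))
E
```

```text
detergent top top 174 [0.5511 0.1072 0.1495] rect [551.3 107.3] [36.1 36. ] 89.3
detergent top mid 248 [0.5424 0.1001 0.0925] rect [550.7 107.9] [70.6 55.9] 76.9
detergent side top 183 [0.5469 0.1124 0.1469] rect [549.7 109.3] [36.3 36.7] 43.8
detergent side mid 941 [0.536  0.1242 0.0691] rect [585.1  85.3] [ 78.5 159.2] 54.3
softener top top 180 [ 0.5036 -0.0909  0.15  ] rect [504.  -91.2] [36.4 35.7] 87.7
softener top mid 227 [ 0.4994 -0.0865  0.0984] rect [502.9 -91.4] [70.2 55.8] 75.9
softener side top 143 [ 0.4993 -0.085   0.1471] rect [501.2 -87.7] [35.7 35.4] 0.4
softener side mid 855 [ 0.4907 -0.073   0.0683] rect [490.9 -77. ] [83.2 46.2] 40.8
can top top 225 [ 0.5417 -0.003   0.1399] rect [542.5  -2.8] [41.5 42.1] 89.3
can top mid 32 [ 0.5215 -0.0012  0.0647] rect [525.3  -5.2] [17.1 47.5] 7.3
can side top 135 [0.5381 0.0009 0.1401] rect [ 5.393e+02 -2.000e-01] [39.3 40. ] 9.2
can side mid 466 [0.5286 0.0128 0.0662] rect [530.5  10.8] [46.9 22.7] 40.5
caddy top 0.06 0.1 421 [0.4375 0.3477 0.0744] rect [443.2 350.8] [90.5 67.1] 89.6 [0.409 0.306 0.063] [0.476 0.396 0.1  ]
ca
[... 923 characters left out ...]
44.3 352.2] [92.2 72.7] 89.0 [0.407 0.306 0.1  ] [0.481 0.398 0.118]
caddy side 0.155 0.18 212 [0.4418 0.3555 0.1687] rect [442.2 352.3] [89.8 15.6] 87.9 [0.433 0.307 0.155] [0.452 0.397 0.178]
caddy side 0.185 0.225 188 [0.4393 0.3549 0.2082] rect [438.7 354.6] [26.4 11.8] 63.1 [0.435 0.34  0.186] [0.45  0.365 0.225]
caddy side 0.225 0.245 119 [0.441  0.3542 0.2334] rect [442.1 352.8] [24.1 13.7] 87.7 [0.435 0.341 0.226] [0.449 0.365 0.238]
stand side -0.01 0.02 1307 [0.4509 0.3729 0.009 ] rect [534.4 350.8] [106.6 261.3] 84.0 [ 0.404  0.291 -0.003] [0.66  0.41  0.014]
stand side 0.15 0.185 415 [0.4731 0.36   0.1675] rect [475.6 369.6] [92.3 52.6] 1.8 [0.43  0.342 0.152] [0.522 0.395 0.185]
```

The top view shows, left to right: caddy on the stand (~124,262), detergent (212,221), can (253,224), softener (288,237), with the jar above (256,186), the tin below (260,279) and the iron on the right (396,247). The side view agrees. The can stands 16 mm behind the row line. Row direction is 76.4°, so I turn the tool y across the row first.

```bash
python3 -m jog '[[[0,0,-0.1127,0,0,-0.01,0.085],[0,0,-0.1127,0,0,-0.01,0.085],[0,0,-0.1127,0,0,-0.01,0.085],[0,0,-0.1127,0,0,-0.01,0.085],[0,0,-0.1127,0,0,-0.01,0.085],[0,0,-0.1127,0,0,-0.01,0.085],[0,0,-0.1127,0,0,-0.01,0.085],[0,0,-0.1127,0,0,-0.01,0.085],[0,0,-0.1127,0,0,-0.01,0.085],[0,0,0,0,0,0,0.085]]]' 30
python3 -m jog '[[[0,0,0,0.0341,0.0124,0,0.085],[0,0,0,0.0341,0.0124,0,0.085],[0,0,0,0.0341,0.0124,0,0.085],[0,0,0,0.0341,0.0124,0,0.085],[0,0,0,0.0341,0.0124,0,0.085],[0,0,0,0.0341,0.0124,0,0.085],[0,0,0,0.0341,0.0124,0,0.085],[0,0,0,0.0341,0.0124,0,0.085],[0,0,0,0.0341,0.0124,0,0.085],[0,0,0,0.0341,0.0124,0,0.085],[0,0,0,0.0341,0.0124,0,0.085],[0,0,0,0.0341,0.0124,0,0.085],[0,0,0,0.0341,0.0124,0,0.085],[0,0,0,0.0341,0.0124,0,0.085],[0,0,0,0.0341,0.0124,0,0.085],[0,0,0,0.0341,0.0124,0,0.085],[0,0,0,0.0341,0.0124,0,0.085],[0,0,0,0.0341,0.0124,0,0.085],[0,0,0,0,0,0,0.085],[0,0,0,0,0,0,0.085]]]'
python3 -c "
from rig import robot
s=robot.sense();print(s['position'],s['orientation'],s['q'])"
```

```text
t: 1.73
position: [0.1803, -0.5468, 0.3344]
orientation: [[0.233, 0.973, 0.001], [0.973, -0.233, -0.003], [-0.003, 0.001, -1.0]]
contact_force: [0.1, 0.5, 0.3]
grip_width: 0.0852
finger_force: 0.0
t: 3.4
position: [0.5421, -0.0003, 0.3311]
orientation: [[0.235, 0.972, -0.001], [0.972, -0.235, 0.0], [-0.0, -0.001, -1.0]]
contact_force: [0.1, -1.3, 0.1]
grip_width: 0.0854
finger_force: 0.0
[ 5.42120989e-01 -2.88361047e-04  3.31096095e-01] [[ 2.34605043e-01  9.72089647e-01 -1.48083366e-03]
 [ 9.72090715e-01 -2.34605288e-01  8.39370880e-06]
 [-3.39251970e-04 -1.44147386e-03 -9.99998904e-01]] [-8.51000544e+00  1.38679922e+01  9.49437063e+00  8.57103610e+01
 -1.20799906e-02  9.50583608e+01]
```

```bash
python3 -m jog '[[[0,0,0,-0.0014,-0.0005,0.025,0.085],[0,0,0,0,0,0.025,0.085],[0,0,0,0,0,0.025,0.085],[0,0,0,0,0,0.025,0.085],[0,0,0,0,0,0.025,0.085],[0,0,0,0,0,0.025,0.085],[0,0,0,0,0,0.02,0.085],[0,0,0,0,0,0.02,0.085],[0,0,0,0,0,0.02,0.085],[0,0,0,0,0,0.015,0.085],[0,0,0,0,0,0.014,0.085],[0,0,0,0,0,0,0.085],[0,0,0,0,0,0,0.085]]]'
python3 - <<'E'
from h import *
p,d=robot.camera("side"); cv2.imwrite("pics/s1.png",cv2.resize(p[140:330,170:370,::-1],None,fx=3,fy=3))
E
```

```text
t: 4.48
position: [0.5396, -0.0042, 0.0928]
orientation: [[0.238, 0.971, -0.002], [0.971, -0.238, 0.0], [-0.0, -0.002, -1.0]]
contact_force: [0.5, -0.1, 0.7]
grip_width: 0.0847
finger_force: 0.0
```

View pics/s1.png

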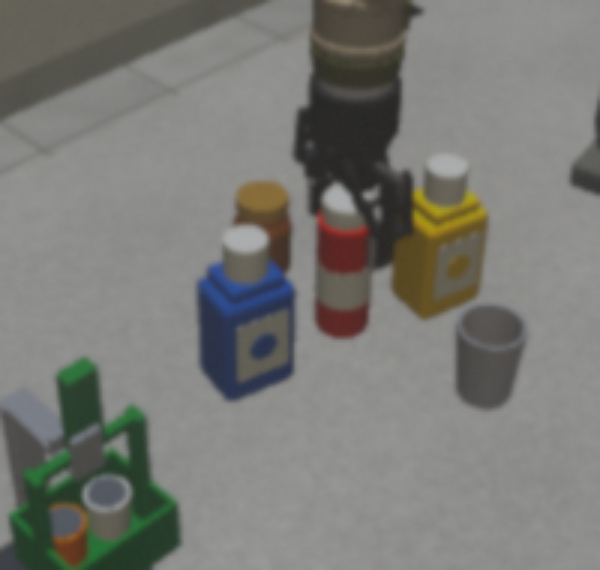

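The fingers straddle the can: far finger at about (310,150) in the crop, near one at (390,220), both clear of the bottles. I nudge 3 mm along u and close.

```bash
python3 -m jog '[[[0,0,0,0.003,0.0005,0,0.085],[0,0,0,0,0,0,0.07],[0,0,0,0,0,0,0.06],[0,0,0,0,0,0,0.055],[0,0,0,0,0,0,0.05],[0,0,0,0,0,0,0.045],[0,0,0,0,0,0,0.04],[0,0,0,0,0,0,0.04],[0,0,0,0,0,0,0.04]]]' 30
python3 -m jog '[[[0,0,0,0,0,-0.004,0.04],[0,0,0,0,0,-0.008,0.04],[0,0,0,0,0,-0.01,0.04],[0,0,0,0,0,0,0.04]]]'
```

```text
t: 5.28
position: [0.5425, -0.0005, 0.0939]
orientation: [[0.235, 0.972, 0.001], [0.972, -0.235, -0.0], [0.0, 0.001, -1.0]]
contact_force: [1.1, 1.1, 5.1]
grip_width: 0.0492
finger_force: 31.7
t: 5.62
position: [0.5431, -0.0007, 0.1173]
orientation: [[0.235, 0.972, 0.003], [0.972, -0.235, -0.0], [0.0, 0.003, -1.0]]
contact_force: [0.6, 0.2, -1.4]
grip_width: 0.0493
finger_force: 31.4
```

```bash
python3 -m jog '[[[0,0,0,0,0,-0.02,0.04],[0,0,0,0,0,-0.025,0.04],[0,0,0,0,0,-0.025,0.04],[0,0,0,0,0,-0.025,0.04],[0,0,0,0,0,-0.025,0.04],[0,0,0,0,0,-0.025,0.04],[0,0,0,0,0,-0.023,0.04],[0,0,0,0.0197,-0.0018,0,0.04],[0,0,0,0.0197,-0.0018,0,0.04],[0,0,0,0.0197,-0.0018,0,0.04],[0,0,0,0.0197,-0.0018,0,0.04],[0,0,0,0.0197,-0.0018,0,0.04],[0,0,0,0.0197,-0.0018,0,0.04],[0,0,0,0.0197,-0.0018,0,0.04],[0,0,0,0.0197,-0.0018,0,0.04],[0,0,0,0.0197,-0.0018,0,0.04],[0,0,0,0.0197,-0.0018,0,0.04],[0,0,0,0,0,0,0.04],[0,0,0,0,0,0,0.04]]]'
python3 - <<'E'
from h import *
p,d=robot.camera("side"); cv2.imwrite("pics/s2.png",cv2.resize(p[60:330,130:370,::-1],None,fx=2,fy=2))
for n in["can","detergent","softener"]:
  for r in robot.regions_of(n,"side")[:1]:
    P,uv=pts("side",d,r["pixels"]); np.save(f"{n}_s2.npy",P)
    print(n,round(r["confidence"],2),np.round(r["xy"]),np.round(np.percentile(P,[2,50,98],axis=0),3).tolist())
P=np.load("can_s2.npy")
from scipy.optimize import least_squares
Q=P[(P[:,2]<.26)]
f=least_squares(lambda c:np.hypot(Q[:,0]-c[0],Q[:,1]-c[1])-.025,[.57,.195],loss="soft_l1",f_scale=.002); print(f.x)
Q=np.load("can_side.npy");Q=Q[Q[:,2]<.115]
f=least_squares(lambda c:np.hypot(Q[:,0]-c[0],Q[:,1]-c[1])-.025,[.54,.0],loss="soft_l1",f_scale=.002); print("initial",f.x)
print(robot.sense()["position"])
E
```

```text
t: 7.2
position: [0.5708, 0.196, 0.283]
orientation: [[0.234, 0.972, -0.0], [0.972, -0.234, -0.0], [-0.001, -0.0, -1.0]]
contact_force: [0.6, -0.7, -2.1]
grip_width: 0.0493
finger_force: 32.0
can 0.98 [213. 200.] [[0.544, 0.181, 0.195], [0.556, 0.212, 0.25], [0.583, 0.22, 0.329]]
detergent 0.79 [254. 246.] [[0.519, 0.084, 0.005], [0.534, 0.124, 0.084], [0.579, 0.147, 0.151]]
softener 0.66 [316. 221.] [[0.471, -0.111, 0.01], [0.488, -0.073, 0.082], [0.53, -0.053, 0.151]]
[0.57052209 0.19383046]
initial [ 0.54185912 -0.00302819]
[0.57086833 0.19434965 0.28331218]
```

View pics/s2.png

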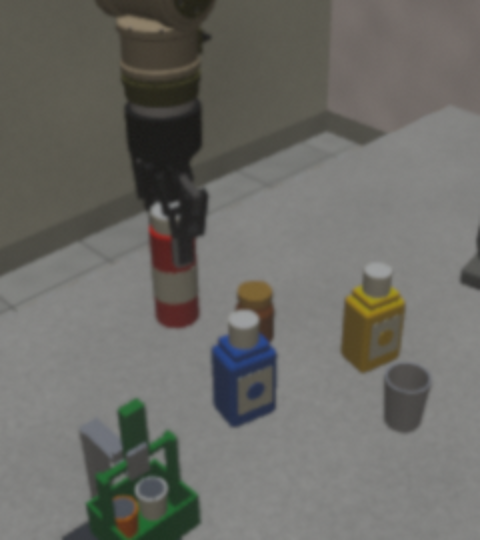

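The can hangs upright in the jaws at about (175,265) in the crop, with detergent and softener unmoved. I'll refine the row line by fitting the bottle bodies.

```bash
cat >> h.py <<'E'
from scipy.optimize import least_squares
def rectfit(P,hx,hy,x0):
    def f(c):
        d=P[:,:2]-c[:2]; s,k=np.sin(c[2]),np.cos(c[2])
        a=np.abs(np.c_[d@[k,s],d@[-s,k]])-[hx,hy]
        return np.where((a>0).all(1),np.hypot(*a.T),a.max(1))
    r=least_squares(f,x0,loss="soft_l1",f_scale=.001,x_scale=[.01,.01,.1]); return r.x,np.median(np.abs(r.fun))
E
python3 - <<'E'
from h import *
for n,g in(("detergent",(.55,.108)),("softener",(.502,-.09))):
    P=np.load(f"{n}_side.npy"); Q=P[(P[:,2]<.1)&(P[:,2]>.01)&(np.hypot(P[:,0]-g[0],P[:,1]-g[1])<.055)]
    for s in(-.2,-.28): x,e=rectfit(Q,.0275,.035,[*g,s]); print(n,x,np.degrees(x[2]),e)
E
```

```text
detergent [ 0.55158205  0.10805128 -0.23130224] -13.25264221500575 0.0008038979822655307
detergent [ 0.55158205  0.10805128 -0.23130223] -13.252641519014496 0.0008038982829697769
softener [ 0.50332858 -0.09172753 -0.24442909] -14.004755309025295 0.00097446166911749
softener [ 0.50332858 -0.09172753 -0.24442907] -14.004754297671838 0.0009744617306783523
```

```bash
python3 -m jog '[[[0,0,0,0.0019,0.0017,0,0.04],[0,0,0,0,0,0.02,0.04],[0,0,0,0,0,0.02,0.04],[0,0,0,0,0,0.02,0.04],[0,0,0,0,0,0.02,0.04],[0,0,0,0,0,0.02,0.04],[0,0,0,0,0,0.02,0.04],[0,0,0,0,0,0.02,0.04],[0,0,0,0,0,0.015,0.04],[0,0,0,0,0,0.015,0.04],[0,0,0,0,0,0.008,0.04],[0,0,0,0,0,0.004,0.04],[0,0,0,0,0,0,0.04],[0,0,0,0,0,0,0.04]]]'
python3 -m jog '[[[0,0,0,0,0,0.002,0.04],[0,0,0,0,0,0.001,0.04],[0,0,0,0,0,0.001,0.04],[0,0,0,0,0,0,0.04]]]'
```

```text
t: 8.57
position: [0.5735, 0.1965, 0.1019]
orientation: [[0.236, 0.972, 0.001], [0.972, -0.236, 0.0], [0.0, 0.001, -1.0]]
contact_force: [-0.3, 0.3, -2.3]
grip_width: 0.0493
finger_force: 32.0
t: 8.9
position: [0.5731, 0.1967, 0.0975]
orientation: [[0.235, 0.972, 0.0], [0.972, -0.235, -0.0], [0.0, 0.0, -1.0]]
contact_force: [-0.3, 0.0, -1.7]
grip_width: 0.0495
finger_force: 32.0
```

```bash
python3 -m jog '[[[0,0,0,-0.001,0,0.001,0.04],[0,0,0,0,0,0.001,0.04],[0,0,0,0,0,0,0.04]]]';python3 -m jog '[[[0,0,0,0,0,0.0007,0.04],[0,0,0,0,0,0,0.04]]]';python3 -m jog '[[[0,0,0,0,0,0.0007,0.04],[0,0,0,0,0,0,0.04]]]'
```

```text
t: 9.15
position: [0.5726, 0.1955, 0.0951]
orientation: [[0.236, 0.972, -0.0], [0.972, -0.236, -0.0], [-0.0, -0.0, -1.0]]
contact_force: [0.3, -0.0, -1.7]
grip_width: 0.0496
finger_force: 32.0
t: 9.32
position: [0.5727, 0.1956, 0.0944]
orientation: [[0.235, 0.972, -0.0], [0.972, -0.235, -0.0], [-0.0, -0.0, -1.0]]
contact_force: [-1.3, -0.3, -2.3]
grip_width: 0.0494
finger_force: 32.0
t: 9.48
position: [0.5729, 0.1957, 0.0939]
orientation: [[0.235, 0.972, 0.0], [0.972, -0.235, -0.0], [0.0, 0.0, -1.0]]
contact_force: [0.3, 0.1, -1.1]
grip_width: 0.0492
finger_force: 32.1
```

```bash
python3 -m jog '[[[0,0,0,0,0,0.0007,0.04],[0,0,0,0,0,0,0.04]]]';python3 -m jog '[[[0,0,0,0,0,0.0007,0.04],[0,0,0,0,0,0,0.04]]]'
```

```text
t: 9.65
position: [0.5729, 0.1957, 0.0939]
orientation: [[0.235, 0.972, 0.001], [0.972, -0.235, 0.0], [0.0, 0.001, -1.0]]
contact_force: [-1.8, -1.0, 4.4]
grip_width: 0.049
finger_force: 32.5
t: 9.82
position: [0.5729, 0.1957, 0.0939]
orientation: [[0.235, 0.972, 0.001], [0.972, -0.235, 0.0], [0.0, 0.001, -1.0]]
contact_force: [-3.7, -0.0, 8.9]
grip_width: 0.0492
finger_force: 33.0
```

Contact. Release, lift and check.

```bash
python3 -m jog '[[[0,0,0,0,0,-0.0008,0.045],[0,0,0,0,0,0,0.05],[0,0,0,0,0,0,0.055],[0,0,0,0,0,0,0.065],[0,0,0,0,0,0,0.075],[0,0,0,0,0,0,0.085],[0,0,0,0,0,0,0.085],[0,0,0,0,0,0,0.085]]]'
python3 -m jog '[[[0,0,0,0,0,-0.01,0.085],[0,0,0,0,0,-0.02,0.085],[0,0,0,0,0,-0.025,0.085],[0,0,0,0,0,-0.03,0.085],[0,0,0,0,0,-0.03,0.085],[0,0,0,0,0,-0.03,0.085],[0,0,0,0,0,-0.03,0.085],[0,0,0,0,0,-0.03,0.085],[0,0,0,0,0,0,0.085]]]'
python3 - <<'E'
from h import *
for cam in("side","top"):
  p,d=robot.camera(cam)
  for n,g in(("detergent",(.55,.108)),("softener",(.502,-.09)),("can",(.572,.195)),("caddy",(.443,.352))):
   for r in robot.regions_of(n,cam)[:1]:
    P,uv=pts(cam,d,r["pixels"]); print(cam,n,round(r["confidence"],2),end=" ")
    if n=="can":
        Q=P[(P[:,2]<.115)&(P[:,2]>.01)]; print("body",least_squares(lambda c:np.hypot(Q[:,0]-c[0],Q[:,1]-c[1])-.025,g,loss="soft_l1",f_scale=.002).x,end=" ")
        Q=P[P[:,2]>.13]; print("cap",cv2.minAreaRect(Q[:,:2].astype(np.float32)*1e3))
    elif n=="caddy":
        Q=P[(P[:,2]<.112)&(P[:,2]>.07)&(np.hypot(P[:,0]-g[0],P[:,1]-g[1])<.075)]; x,e=rectfit(Q,.035,.045,[*g,-.02]); print(x[:2],np.degrees(x[2]),e,len(Q))
        Q=P[P[:,2]>.195]; x,e=rectfit(Q,.007,.012,[*g,-.02]); print("  tab",x[:2],np.degrees(x[2]),e,len(Q),P[:,2].max())
    else:
        Q=P[(P[:,2]<.1)&(P[:,2]>.01)&(np.hypot(P[:,0]-g[0],P[:,1]-g[1])<.055)]; x,e=rectfit(Q,.0275,.035,[*g,-.24]); print(x[:2],np.degrees(x[2]),e)
for cam in("side","top"):
    P=np.load(f"stand_{cam}.npy"); Q=P[(P[:,2]>.16)&(P[:,2]<.19)&(P[:,1]>.33)&(P[:,1]<.375)]
    print(cam,"strip",cv2.fitLine(Q[:,:2].astype(np.float32),cv2.DIST_HUBER,0,.01,.01).ravel())
print(robot.sense()["position"],robot.sense()["q"])
E
```

```text
t: 10.48
position: [0.5728, 0.1956, 0.0932]
orientation: [[0.235, 0.972, -0.0], [0.972, -0.235, -0.0], [-0.0, -0.0, -1.0]]
contact_force: [-0.3, -0.0, -0.2]
grip_width: 0.0848
finger_force: 0.0
t: 11.23
position: [0.5748, 0.1961, 0.3062]
orientation: [[0.235, 0.972, 0.011], [0.972, -0.235, 0.002], [0.005, 0.01, -1.0]]
contact_force: [-0.8, 0.2, 1.3]
grip_width: 0.0846
finger_force: 0.0
side detergent 0.67 [0.55152097 0.10803602] -13.404510860735135 0.0008120602509955471
side softener 0.65 [ 0.50342257 -0.09195812] -13.662400421201722 0.0009132291672260852
side caddy 0.67 [0.44363514 0.35299814] -0.7710694281649133 0.0024044570117766548 1669
  tab [0.44448028 0.35181554] -1.8170399840664935 0.0006291597858152343 284 0.2382215624818265
top detergent 0.67 [0.55176392 0.10793325] -13.555725634208482 0.00048549758997919537
top softener 0.56 [ 0.50391074 -0.09192717] -13.135411359443115 0.00043368714394861375
top can 0.96 body [0.57253804 0.19335905] cap ((571.6890258789062, 191.68267822265625), (39.916439056396484, 41.68301773071289), 62.87185287475586)
side strip [ 0.9988032  -0.04890949  0.47749737  0.36036873]
top strip [ 0.9996453  -0.02663254  0.4863884   0.35612884]
[0.57242337 0.19558695 0.29726626] [ 1.12668731e+01  2.11722949e+01  1.48635570e+01  8.37970592e+01
 -4.36609297e-03  1.14883025e+02]
```

```bash
python3 -m jog '[[[0,0,-0.101,0,0,0,0.085],[0,0,-0.101,0,0,0,0.085],[0,0,0,0.0189,-0.01675,0,0.085],[0,0,0,0.0189,-0.01675,0,0.085],[0,0,0,0.0189,-0.01675,0,0.085],[0,0,0,0.0189,-0.01675,0,0.085],[0,0,0,0.0189,-0.01675,0,0.085],[0,0,0,0.0189,-0.01675,0,0.085],[0,0,0,0.0189,-0.01675,0,0.085],[0,0,0,0.0189,-0.01675,0,0.085],[0,0,0,0,0,0,0.085],[0,0,0,0,0,0,0.085],[0,0,0,0,0,0,0.085]]]'
python3 - <<'E'
from h import *
p,d=robot.camera("top")
r=robot.regions_of("can","top")[0]
P,uv=pts("top",d,r["pixels"]);Q=P[P[:,2]>.13]; print(r["confidence"],"cap",cv2.minAreaRect(Q[:,:2].astype(np.float32)*1e3),Q.mean(0))
s=robot.sense();print(s["position"],s["orientation"])
E
```

```text
t: 12.82
position: [0.4444, 0.3514, 0.298]
orientation: [[0.035, 0.999, -0.0], [0.999, -0.035, -0.001], [-0.001, -0.0, -1.0]]
contact_force: [0.7, -0.1, -0.4]
grip_width: 0.0852
finger_force: 0.0
0.68 cap ((571.7415161132812, 192.40086364746094), (41.68645477294922, 41.461517333984375), 1.5371184349060059) [0.57177015 0.19216788 0.13959537]
[0.44492298 0.35082985 0.29801641] [[ 3.68224827e-02  9.99321819e-01 -8.22200097e-05]
 [ 9.99321711e-01 -3.68225173e-02 -4.68904430e-04]
 [-4.71613976e-04 -6.48980155e-05 -9.99999887e-01]]
```

Can is 87 mm from the detergent, in line (27 mm clear): good. Now down to the caddy tab.

```bash
python3 -m jog '[[[0,0,0,0.0006,-0.0004,0.02,0.085],[0,0,0,0,0,0.02,0.085],[0,0,0,0,0,0.02,0.085],[0,0,0,0,0,0.015,0.085],[0,0,0,0,0,0.009,0.085],[0,0,0,0,0,0,0.085],[0,0,0,0,0,0,0.085]]]'
python3 - <<'E'
from h import *
p,d=robot.camera("side"); cv2.imwrite("pics/s3.png",cv2.resize(p[180:370,110:310,::-1],None,fx=3,fy=3))
E
```

```text
t: 13.5
position: [0.4443, 0.3516, 0.2142]
orientation: [[0.037, 0.999, -0.001], [0.999, -0.037, -0.0], [-0.0, -0.001, -1.0]]
contact_force: [-0.2, 0.4, 0.0]
grip_width: 0.0851
finger_force: 0.0
```

View pics/s3.png

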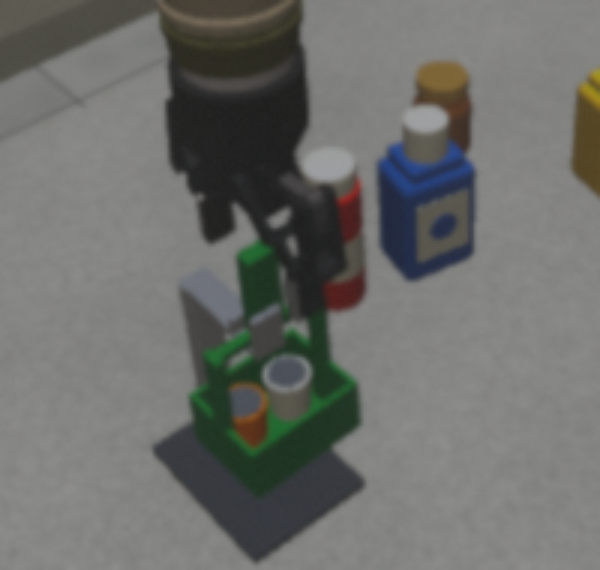

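The green tab (255,270 in the crop) stands between the open fingers (215,210) and (315,270). I close and lift.

```bash
python3 -m jog '[[[0,0,0,0,0,0,0.06],[0,0,0,0,0,0,0.04],[0,0,0,0,0,0,0.03],[0,0,0,0,0,0,0.022],[0,0,0,0,0,0,0.018],[0,0,0,0,0,0,0.014],[0,0,0,0,0,0,0.01],[0,0,0,0,0,0,0.006],[0,0,0,0,0,0,0.006],[0,0,0,0,0,0,0.006],[0,0,0,0,0,0,0.006]]]' 50
python3 -m jog '[[[0,0,0,0,0,0,0.006],[0,0,0,0,0,-0.004,0.006],[0,0,0,0,0,-0.006,0.006],[0,0,0,0,0,-0.01,0.006],[0,0,0,0,0,-0.01,0.006],[0,0,0,0,0,-0.008,0.006],[0,0,0,0,0,0,0.006],[0,0,0,0,0,0,0.006]]]'
```

```text
t: 14.47
position: [0.4442, 0.3522, 0.2145]
orientation: [[0.036, 0.999, 0.001], [0.999, -0.036, 0.0], [0.0, 0.001, -1.0]]
contact_force: [1.1, -0.4, 2.2]
grip_width: 0.0133
finger_force: 49.4
t: 15.13
position: [0.4439, 0.3525, 0.2532]
orientation: [[0.035, 0.999, 0.001], [0.999, -0.035, 0.001], [0.001, 0.001, -1.0]]
contact_force: [0.1, -0.5, -2.3]
grip_width: 0.0136
finger_force: 49.4
```

```bash
python3 -m jog '[[[0,0,0,0,-0.006,0,0.006],[0,0,0,0,-0.008,0,0.006],[0,0,0,0,-0.008,0,0.006],[0,0,0,0,0,0,0.006]]]'
python3 -m jog '[[[0,0,0,0,-0.01,0,0.006],[0,0,0,0,-0.01,0,0.006],[0,0,0,0,-0.01,0,0.006],[0,0,0,0,-0.01,0,0.006],[0,0,0,0,-0.01,0,0.006],[0,0,0,0,-0.01,0,0.006],[0,0,0,0,0,0,0.006],[0,0,0,0,0,0,0.006]]]'
python3 - <<'E'
from h import *
s=robot.sense();print(s["position"],s["q"],s["moment"])
p,d=robot.camera("side"); cv2.imwrite("pics/s4.png",cv2.resize(p[150:380,80:340,::-1],None,fx=2,fy=2))
r=robot.regions_of("caddy","side")[0];P,uv=pts("side",d,r["pixels"]);g=s["position"][:2]
print(np.percentile(P[:,2],[1,2,50,99]))
Q=P[(P[:,2]<.148)&(P[:,2]>.105)]; x,e=rectfit(Q,.035,.045,[*g,-.02]); print(x[:2],np.degrees(x[2]),e,len(Q))
E
```

```text
t: 15.47
position: [0.4195, 0.3528, 0.2519]
orientation: [[0.034, 0.999, -0.002], [0.999, -0.034, -0.001], [-0.001, -0.002, -1.0]]
contact_force: [-0.1, 0.6, -0.8]
grip_width: 0.0133
finger_force: 49.4
t: 16.13
position: [0.3614, 0.3552, 0.2525]
orientation: [[0.035, 0.999, 0.001], [0.999, -0.035, 0.0], [0.0, 0.001, -1.0]]
contact_force: [0.6, 0.9, -0.9]
grip_width: 0.0132
finger_force: 49.5
[0.36143205 0.35522568 0.25252955] [ 3.54305939e+01  1.01614789e+01 -6.10623878e+00  7.36954310e+01
 -1.65738738e-02  1.27422479e+02] [ 0.01284382 -0.07158572  0.03216674]
[0.10355859 0.10496392 0.14083357 0.26390264]
[0.360271   0.35665574] -3.0446670833033362 0.0028341350265022186 1981
```

View pics/s4.png

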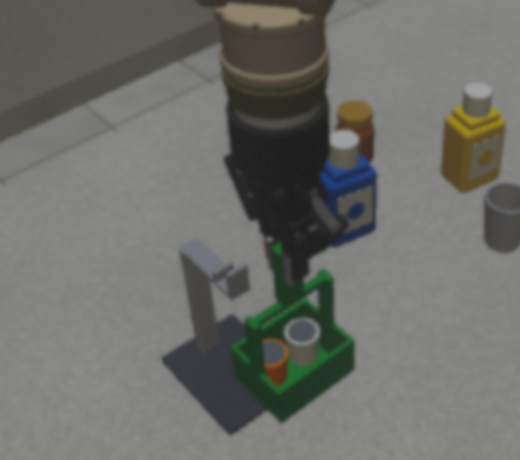

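Unhooked cleanly: caddy in the jaws at about (295,345), the free hook at (235,280). I raise, turn −11.6° and carry it over the gap.

```bash
python3 -m jog '[[[0,0,0,0,0,-0.015,0.006],[0,0,0,0,0,-0.02,0.006],[0,0,0,0,0,-0.025,0.006],[0,0,0.05,0,0,-0.025,0.006],[0,0,0.05,0,0,-0.02,0.006],[0,0,0.05,0,0,0,0.006],[0,0,0.05,0,0,0,0.006],[0,0,0,0,0,0,0.006],[0,0,0,0,0,0,0.006]]]'
python3 -m jog '[[[0,0,0,-0.0186,0.0152,0,0.006],[0,0,0,-0.0186,0.0152,0,0.006],[0,0,0,-0.0186,0.0152,0,0.006],[0,0,0,-0.0186,0.0152,0,0.006],[0,0,0,-0.0186,0.0152,0,0.006],[0,0,0,-0.0186,0.0152,0,0.006],[0,0,0,-0.0186,0.0152,0,0.006],[0,0,0,-0.0186,0.0152,0,0.006],[0,0,0,-0.0186,0.0152,0,0.006],[0,0,0,-0.0186,0.0152,0,0.006],[0,0,0,-0.0186,0.0152,0,0.006],[0,0,0,-0.0186,0.0152,0,0.006],[0,0,0,-0.0186,0.0152,0,0.006],[0,0,0,-0.0186,0.0152,0,0.006],[0,0,0,-0.0186,0.0152,0,0.006],[0,0,0,-0.0186,0.0152,0,0.006],[0,0,0,0,0,0,0.006],[0,0,0,0,0,0,0.006],[0,0,0,0,0,0,0.006]]]'
python3 - <<'E'
from h import *
s=robot.sense();print(s["position"]);g=s["position"][:2]
for cam in("side","top"):
  p,d=robot.camera(cam); cv2.imwrite(f"pics/{cam}5.png",cv2.resize(p[100:290,160:360,::-1],None,fx=3,fy=3))
  for r in robot.regions_of("caddy",cam)[:1]:
    P,uv=pts(cam,d,r["pixels"]); zb=s["position"][2]-.149; print(cam,r["confidence"],np.percentile(P[:,2],[1,2,50,99])-zb)
    Q=P[(P[:,2]<zb+.047)&(P[:,2]>zb+.002)&(np.hypot(P[:,0]-g[0],P[:,1]-g[1])<.065)]; 
    x,e=rectfit(Q,.035,.045,[*g,-.24]); print(x[:2],np.degrees(x[2]),e,len(Q), cv2.minAreaRect(Q[:,:2].astype(np.float32)*1e3))
E
```

```text
t: 16.98
position: [0.3624, 0.355, 0.357]
orientation: [[0.233, 0.973, -0.0], [0.973, -0.233, -0.0], [-0.0, -0.0, -1.0]]
contact_force: [-0.1, 0.0, -1.3]
grip_width: 0.0132
finger_force: 49.5
t: 18.57
position: [0.5287, 0.0089, 0.3568]
orientation: [[0.233, 0.972, -0.001], [0.972, -0.233, 0.0], [0.0, -0.001, -1.0]]
contact_force: [0.1, 0.3, -1.0]
grip_width: 0.0135
finger_force: 49.6
[0.52870111 0.00894016 0.35682127]
side 0.65 [0.00217772 0.00342968 0.03838998 0.15157966]
[0.52868449 0.00967971] -13.736049148166385 0.0016469955431981653 1195 ((527.7049560546875, 10.438907623291016), (92.49552917480469, 74.07669067382812), 76.33966064453125)
```

View pics/side5.png

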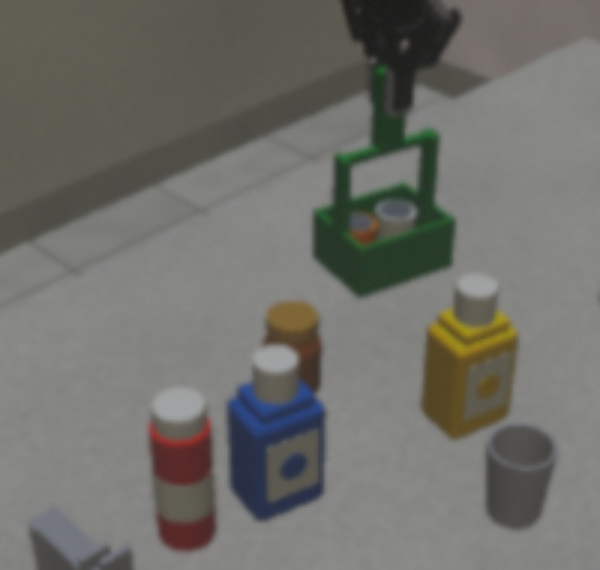

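Caddy level above the gap at about (385,240), can and bottles in line below. I correct by −2 mm along the row and lower.

```bash
python3 -m jog '[[[0,0,0,-0.0019,-0.0005,0,0.006],[0,0,0,0,0,0.015,0.006],[0,0,0,0,0,0.015,0.006],[0,0,0,0,0,0.015,0.006],[0,0,0,0,0,0,0.006],[0,0,0,0,0,0,0.006]]]'
python3 -m jog '[[[0,0,0,0,0,0.012,0.006],[0,0,0,0,0,0.012,0.006],[0,0,0,0,0,0.012,0.006],[0,0,0,0,0,0.012,0.006],[0,0,0,0,0,0.012,0.006],[0,0,0,0,0,0.012,0.006],[0,0,0,0,0,0.012,0.006],[0,0,0,0,0,0.012,0.006],[0,0,0,0,0,0.012,0.006],[0,0,0,0,0,0.012,0.006],[0,0,0,0,0,0.012,0.006],[0,0,0,0,0,0.008,0.006],[0,0,0,0,0,0.005,0.006],[0,0,0,0,0,0,0.006],[0,0,0,0,0,0,0.006]]]'
```

```text
t: 19.27
position: [0.5273, 0.0076, 0.312]
orientation: [[0.233, 0.972, -0.002], [0.972, -0.233, 0.0], [-0.0, -0.002, -1.0]]
contact_force: [0.2, -0.5, -2.2]
grip_width: 0.0136
finger_force: 49.6
t: 20.52
position: [0.5283, 0.0071, 0.1679]
orientation: [[0.233, 0.972, 0.001], [0.972, -0.233, -0.0], [-0.0, 0.001, -1.0]]
contact_force: [0.4, 0.6, -2.7]
grip_width: 0.0132
finger_force: 49.7
```

```bash
python3 -m jog '[[[0,0,0,0,0,0.006,0.006],[0,0,0,0,0,0.004,0.006],[0,0,0,0,0,0.003,0.006],[0,0,0,0,0,0.002,0.006],[0,0,0,0,0,0,0.006],[0,0,0,0,0,0,0.006]]]'
python3 -m jog '[[[0,0,0,0,0,0.001,0.006],[0,0,0,0,0,0.001,0.006],[0,0,0,0,0,0,0.006]]]'
python3 -m jog '[[[0,0,0,0,0,0.0007,0.006],[0,0,0,0,0,0,0.006]]]'
python3 -m jog '[[[0,0,0,0,0,0.0007,0.006],[0,0,0,0,0,0,0.006]]]'
```

```text
t: 21.02
position: [0.5279, 0.0072, 0.1522]
orientation: [[0.234, 0.972, -0.0], [0.972, -0.234, -0.0], [-0.0, -0.0, -1.0]]
contact_force: [0.1, -0.4, -2.8]
grip_width: 0.0134
finger_force: 49.7
t: 21.27
position: [0.528, 0.0072, 0.1502]
orientation: [[0.234, 0.972, -0.0], [0.972, -0.234, -0.0], [-0.0, -0.0, -1.0]]
contact_force: [-0.1, -0.3, -1.6]
grip_width: 0.0136
finger_force: 49.7
t: 21.43
position: [0.5282, 0.0072, 0.1498]
orientation: [[0.234, 0.972, 0.0], [0.972, -0.234, -0.0], [-0.0, 0.0, -1.0]]
contact_force: [-0.7, 0.0, -0.3]
grip_width: 0.0136
finger_force: 49.8
t: 21.6
position: [0.5284, 0.0072, 0.1496]
orientation: [[0.233, 0.972, 0.001], [0.972, -0.233, -0.0], [0.0, 0.001, -1.0]]
contact_force: [-0.1, 0.2, 4.7]
grip_width: 0.0132
finger_force: 50.5
```

Contact (4.7 N). Open gently (only to 55 mm), rise clear, and check.

```bash
python3 -m jog '[[[0,0,0,0,0,0,0.012],[0,0,0,0,0,0,0.016],[0,0,0,0,0,0,0.022],[0,0,0,0,0,0,0.03],[0,0,0,0,0,0,0.04],[0,0,0,0,0,0,0.055],[0,0,0,0,0,0,0.055],[0,0,0,0,0,0,0.055],[0,0,0,0,0,0,0.055]]]' 20
python3 -m jog '[[[0,0,0,0,0,-0.005,0.055],[0,0,0,0,0,-0.01,0.055],[0,0,0,0,0,-0.015,0.055],[0,0,0,0,0,-0.02,0.055],[0,0,0,0,0,-0.025,0.055],[0,0,0,0,0,-0.03,0.055],[0,0,0,0,0,-0.03,0.055],[0,0,0,0,-0.03,0,0.055],[0,0,0,0,-0.035,0,0.055],[0,0,0,0,-0.035,0,0.055],[0,0,0,0,-0.035,0,0.055],[0,0,0,0,0,0,0.055],[0,0,0,0,0,0,0.055]]]'
python3 - <<'E'
from h import *
for cam in("side","top"):
  p,d=robot.camera(cam); cv2.imwrite(f"pics/{cam}6.png",cv2.resize(p[100:330,130:400,::-1],None,fx=2,fy=2))
  for n,g in(("detergent",(.55,.108)),("softener",(.502,-.09)),("can",(.572,.195)),("caddy",(.528,.008)),("jar",(.645,-.007)),("tin",(.392,-.021))):
   for r in robot.regions_of(n,cam)[:1]:
    P,uv=pts(cam,d,r["pixels"]); print(cam,n,round(r["confidence"],2),end=" ")
    if n in("can","jar","tin"):
        h={"can":.13,"jar":.08,"tin":.065}[n];Q=P[P[:,2]>h]; print("cap",cv2.minAreaRect(Q[:,:2].astype(np.float32)*1e3),np.round(P[:,2].max(),3))
    else:
        hx,hy,zt=(.035,.045,.047) if n=="caddy" else (.0275,.035,.1)
        Q=P[(P[:,2]<zt)&(P[:,2]>.01)&(np.hypot(P[:,0]-g[0],P[:,1]-g[1])<np.hypot(hx,hy)+.01)]; x,e=rectfit(Q,hx,hy,[*g,-.24]); print(x[:2],np.degrees(x[2]),e,P[:,2].max())
E
```

```text
t: 22.35
position: [0.528, 0.0071, 0.1488]
orientation: [[0.234, 0.972, -0.0], [0.972, -0.234, -0.0], [-0.0, -0.0, -1.0]]
contact_force: [0.2, -0.4, -0.3]
grip_width: 0.0552
finger_force: 0.0
t: 23.43
position: [0.3957, 0.0391, 0.2853]
orientation: [[0.233, 0.973, 0.003], [0.973, -0.233, -0.0], [0.0, 0.003, -1.0]]
contact_force: [0.8, -0.1, 0.9]
grip_width: 0.0552
finger_force: 0.0
side detergent 0.97 [0.5516095  0.10795307] -13.346510423266976 0.0008129563372380258 0.15325753855497723
side can 0.67 cap ((570.816162109375, 194.4871826171875), (42.000640869140625, 42.68558883666992), 46.67374801635742) 0.143
side caddy 0.63 [0.52791124 0.00909353] -13.780000143243848 0.0024071550536736083 0.1758997119986759
side jar 0.93 cap ((606.6510009765625, 37.830162048339844), (47.46945571899414, 174.79701232910156), 44.590816497802734) 0.153
side tin 0.82 cap ((391.5379333496094, -20.959793090820312), (56.139652252197266, 58.886627197265625), 51.200439453125) 0.077
top detergent 0.56 [0.55190477 0.1078555 ] -13.396605672791399 0.00038073293144354203 0.15641701749454628
top softener 0.61 [ 0.50366354 -0.09181682] -13.944247250679876 0.00039443491434589147 0.1562141508065217
top can 0.91 cap ((570.5540771484375, 191.9698486328125), (41.105953216552734, 39.24451446533203), 87.38288116455078) 0.145
top caddy 0.91 [0.52458984 0.00618386] -14.143054560380104 0.005331353949061965 0.17570479891665247
top jar 0.85 cap ((649.8319702148438, -7.743320465087891), (44.364585876464844, 45.906341552734375), 89.3370590209961) 0.091
```

View pics/side6.png

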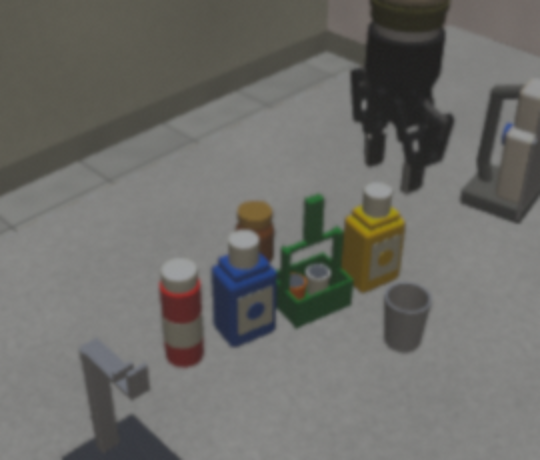

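View pics/top6.png

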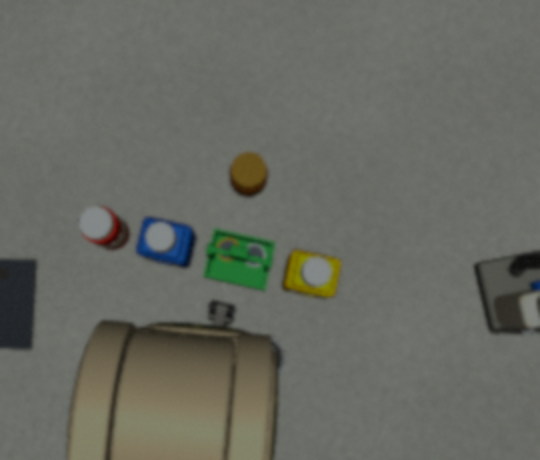

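Both views show can (180,310), detergent (245,290), caddy (310,285) and softener (375,240) upright in one straight row. The bystanders are unmoved and the gripper is clear.

```bash
python3 -c "
from rig import robot
print(robot.hand_in())"
```

```text
the job is handed in; nothing more can be done
None
```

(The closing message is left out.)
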